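# Bring the flux bottle round on the bench carousel and hold it there

## Task

I need flux from the dropper bottle on the bench carousel, but a roll of tape has been hung over the carousel's knob. Lift the roll up off the knob and lay it flat on the bench clear of the carousel without dropping it, then turn the carousel by its knob until the dropper bottle stands in the middle of the gap in the wire rail at the front. Finish with the gripper still gripping the knob, holding the turntable still, so that I can work on the bottle; leave everything else standing in its cup and do not push the other things on the bench about.

Things in the scene. Friction and masses are not known exactly. Their poses are not given: they have to be found in the camera images.
- carousel_base: Fixed part of the bench carousel: round aluminium base plate, 228 mm across; it does not slide. A steel wire rail (circle of 220 mm, wire 4.4 mm, its top 48 mm above the bench) runs round it on thin posts, open only at the front: a gap of about 90 mm, facing roughly toward the robot. Origin: centre of the base on the bench; z up; the middle of the gap lies along its -x axis.
- front_gap (a point): Where the wanted bottle must stand: point in line with the middle of the rail's gap, 68 mm from the carousel's axis (the circle of the cups' centres), 20 mm above the bench (the height of the cup floors). Fixed to the base; axes as the base's.
- platter (a joint): Angle (rad) of the platter about the vertical axis through the base's origin, counter-clockwise from above; 0 at the start; may pass half a turn either way. Runs freely (0.02 N m friction), stays where left. Grey platter, 206 mm across, with six cups 60 degrees apart, centres on a 68 mm radius, insides 39 mm (four), 47 and 57 mm, rims 40 mm above the bench; thin steel column in the middle.
- carousel_knob: Round fluted grey knob, 36 mm across, 18 mm high, bevelled on top, fixed on the platter's middle column; turning it turns the platter. Origin: centre of its underside, 132 mm above the bench; top at 150 mm. It sits on a flange 62 mm across whose upper face is at 132 mm: fingertips beside the knob cannot go lower. The tallest thing in the cups reaches 115 mm.
- tape_roll: Roll of amber tape, 68 mm across, 12 mm high, hole 54 mm, 40 g. At the start it hangs over the knob like a ring on a post, flat on the flange, underside at 132 mm, only the top 6 mm of the knob showing; raise it 20 mm or more to clear. Take it across its outside from above. Origin: centre of its underside; z its axis. Straight left (world +y) of the carousel the bench is clear to 0.22 m from its centre.
- flux_bottle: The wanted one: amber dropper bottle of flux, 34 mm across, 95 mm tall with its black rubber dropper bulb; the tallest thing on the carousel and the only one with a dropper. It stands in one of the cups of the platter. Origin: centre of its underside; z up.
- loupe: Black waisted eye loupe, 35 mm across, 34 mm high. It stands in one of the cups of the platter. Origin: centre of its underside; z up.
- round_bottle: White plastic bottle with a black screw cap, 33 mm across, 68 mm tall. It stands in one of the cups of the platter. Origin: centre of its underside; z up.
- screw_jar: Small glass jar with a metal lid, 34 mm across, 46 mm tall. It stands in one of the cups of the platter. Origin: centre of its underside; z up.
- parts_pot: White pot with a ribbed screw lid, 44 mm across, 32 mm high. It stands in one of the cups of the platter. Origin: centre of its underside; z up.
- solder_spool: Spool of solder wire with flanges, 53 mm across, 35 mm high. It stands in one of the cups of the platter. Origin: centre of its underside; z up.
- screw_dish: Round metal dish of screws, 67 mm across, 14 mm high. Bystander, loose on the bench; to be left where it is. Origin: centre of its underside.
- charger_cube: White plug-in charger, 30 x 27 x 38 mm. Bystander, loose on the bench; to be left where it is. Origin: centre of its underside.
- usb_adapter: Small adapter plug, 15 x 38 x 8 mm. Bystander, loose on the bench; to be left where it is. Origin: centre of its underside.
- marker: Marker pen, 125 mm long, 12 mm thick, lying. Bystander, loose on the bench; to be left where it is. Origin: centre of its underside.
- phone_black: Flat black phone, 144 x 71 x 8 mm, lying. Bystander, loose on the bench; to be left where it is. Origin: centre of its underside.
- glue_tube: Black glue tube, 28 x 102 x 17 mm, lying. Bystander, loose on the bench; to be left where it is. Origin: centre of its underside.
There are look-alikes about, which are no part of the job. Leave any blue look-alike of the tape_roll alone.

How it is judged:
On the way, in this order (a step that is already met when the one before it is completed fails the run):
1. the tape roll is lifted off the top of the knob in the gripper (height (world z) of tape_roll above 0.152 m and contact force between the fingers and tape_roll above 0.5 N), for 0.1 s.
2. the tape roll lies flat on the bench clear of the carousel, let go (height (world z) of tape_roll below 0.01 m and angle between tape_roll's own z axis and vertical below 0.12 rad and horizontal distance between tape_roll and carousel_base above 0.15 m and contact force between the fingers and tape_roll below 0.1 N and linear speed of tape_roll below 0.02 m/s), for 0.2 s.
3. the dropper bottle stands in the middle of the front gap and the knob is gripped, the platter still (x of flux_bottle in the frame of carousel_base below -0.055 m and y of flux_bottle in the frame of carousel_base between -0.01 and 0.01 m and z of flux_bottle in the frame of carousel_base between 0.015 and 0.024 m and contact force between the fingers and carousel_knob above 2 N and horizontal distance between the grasp point and carousel_knob below 0.015 m and z of the grasp point in the frame of carousel_knob below 0.034 m and velocity of joint platter between -0.05 and 0.05 rad/s), for 0.5 s.
At the end, for the whole second after the job is handed in: Tape roll flat (7 degrees) on the bench, released, 150 mm or more from the carousel's centre; dropper bottle within 10 mm of the middle of the front gap; knob between the fingers, gripped with over 2 N; platter still (under 0.05 rad/s); all six things upright in their cups (all of step 2 and all of step 3 and z of loupe in the frame of carousel_base between 0.015 and 0.024 m and z of round_bottle in the frame of carousel_base between 0.015 and 0.024 m and z of screw_jar in the frame of carousel_base between 0.015 and 0.024 m and z of parts_pot in the frame of carousel_base between 0.015 and 0.024 m and z of solder_spool in the frame of carousel_base between 0.015 and 0.024 m and angle between each of flux_bottle, loupe, round_bottle, screw_jar, parts_pot, solder_spool's own z axis and vertical below 0.15 rad); the arm keeps its last pose, push and grip.
It fails at once if something on the carousel is tipped (angle between any of flux_bottle, loupe, round_bottle, screw_jar, parts_pot, solder_spool's own z axis and vertical above 0.4 rad).
It fails at once if the tape roll is dropped or thrown (linear speed of tape_roll above 0.5 m/s and contact force between the fingers and tape_roll below 0.05 N).
It fails at once if a bystander on the bench is pushed more than 30 mm (distance of any of screw_dish, charger_cube, usb_adapter, marker, phone_black, glue_tube from where it was at the start of the episode above 0.03 m).
It also fails if it takes over 61 s, if anything falls off the work surface, if the arm or the gripper's body presses on something with over 40 N, if the wrist force passes 120 N, or if a joint passes its speed limit or range.

## Robot

A 6-joint arm with a two-finger parallel gripper is mounted at the origin on a cart in front of the work surface, level with it; the furniture and walls round the work are solid. World frame = base frame: x ahead of the robot, y to its left, z up, the work surface at z = 0. Lengths are in m, angles in rad, forces in N, time in s.
With the tool pointing down it reaches from about 0.3 to 0.875 m from the base axis. Payload 6.4 kg.
Tool frame: the origin (TCP) lies on the front face of the gripper's body, between the roots of the fingers; the fingertips stand ctrl.tip_extent ahead of it and the grasp point (between the pads) lies 45 mm ahead of it (ctrl.tip_extent is the distance from the TCP to the fingertips, in m); z points along the fingers, x is the direction in which the jaws open and shut, and the axes are right-handed (so a half turn about z gives the same grasp; the last joint's range is limited). The gripper opens to 88 mm and grips with 3 to 60 N. Pads are 18 mm wide; open, the fingers measure 123 mm over their backs; the gripper's body (75 mm by 187 mm) begins 45 mm behind the grasp point.
Start: joints at [-1.535, 0.181, 1.607, -0, 1.354, -0.206], TCP at [0.138, -0.558, 0.303] pointing down, gripper open.
Joint ranges: [-2.99, 2.99], [-0.89, 2.07], [0.3, 2.58], [-1.14, 4.28], [0, 2.63], [-3.12, 3.12]. Speed limits (rad/s): [2.57, 2.57, 3.01, 3.14, 3.14, 3.14].

## Interface

Orientations are given as [roll, pitch, yaw] about the fixed x, y, z axes, in that order (R = Rz(yaw) Ry(pitch) Rx(roll)).
In Python, from bench import ctrl gives the robot as it stands. The module is installed in compiled form; this text tells all that it offers.
- The arm moves only by the tool drive_tool, never from a script. Its argument "deltas" is text: rows parted by semicolons, each of 4 numbers parted by spaces: the shift along the world's x, y, z in m, then the turn about the world's z in degrees. In form: x y z roll; .... A call has 1 to 5 rows; each row is the pose to reach, as a shift and turn from the pose commanded when the call began; what a row does not reach only later rows make up. A row lasts 1/10 s, in which the tool goes at most 50 mm and 8.59 degrees, less where a joint would pass 70% of its speed; a pose out of reach is approached as far as the arm can. A call with a gripper value outside its range is refused whole. "fingers" is the gripper's target within -1 to 1 (fully open at 1, half-way at 0, shut at -1), set as the call begins (left out, the last holds). The fingers move at their own pace and stop on an object; "force" is the grip in N (left out, the last holds). Time passes only in rows, so rows that repeat a pose let the fingers close. It gives the time, the measured TCP pose, the force and the opening at its end, in the units of the state.
- ctrl.state(): the state, without advancing time (a new reading comes with each control period).
- ctrl.snapshot(name): name is "side" or "top"; returns a dict with "image" (400x640x3 uint8, blue, green, red), "intrinsics" (3x3 intrinsics, pixels), "k1" (the pictures are not rectified: a ray, as slopes to the right and down, at radius r is drawn at 1 + k1 r^2 times it, then the intrinsics apply), "pose" (4x4, takes a point from camera to world coordinates). Camera axes: x right, y up, looking along -z (the intrinsics and any distortion apply to the point x, -y, -z); pixel columns grow to the right and rows downward; lengths in m; the calibration is good to about 2 mm. A picture is of the moment at which its call begins. There is no depth.
- ctrl.hand_in(): hands the job in, once; it reports no verdict.
The state is a dict: "clock": time; "joint_positions": joint angles; "dq": joint speeds; "tau": joint torques, N m; "eef_pos": TCP position; "orientation": TCP orientation; "force": force on the tool from outside, world axes, zero at the start; "moment": the same for the moment, N m; "width": finger opening in m.
Only numpy, scipy, OpenCV 4.12 (cv2) and the standard library are available. Lean on these libraries where they do the work, as an engineer would, in place of code of your own. Each camera call takes 0.05 s, during which the arm holds its last target.

## Working session

There is one attempt and no reset: what is moved stays moved. The work goes in short steps, Python scripts to look and compute and a tool call to move; the robot and the scene stay as the last step left them, time stands still between calls to the robot, and variables do not carry over. Pictures are saved under pics/ and viewed, and the job is handed in when it is done.

Besides the shell and the picture viewer there is one more tool, called after "Request:" as name(argument=value, ...), one argument or row to a line, values as JSON. drive_tool: Moves the arm, as the interface text tells. Its arguments: {"type":"object","properties":{"deltas":{"type":"string"},"fingers":{"type":"number"},"force":{"type":"number"}},"required":["deltas"]}

```bash
mkdir -p pics
python3 - <<'E'
from bench import ctrl
import cv2,pickle
print(ctrl.state(),ctrl.tip_extent)
for n in("side","top"):
    s=ctrl.snapshot(n);cv2.imwrite(f"pics/{n}0.png",s["image"]);pickle.dump(s,open(f"{n}0.pkl","wb"));print(n,s["intrinsics"],s["k1"],s["pose"])
E
```

```text
{'clock': 0.0, 'joint_positions': array([-1.53529234e+00,  1.81548647e-01,  1.60800128e+00,  1.02079744e-05,
        1.35380079e+00, -2.06253281e-01]), 'dq': array([ 1.64780116e-03,  1.06192033e-03,  3.20563911e-04,  7.56754737e-05,
        1.80879762e-03, -1.46299909e-03]), 'tau': array([-1.08380365e-03, -4.33872557e+01, -3.41850901e+01,  7.02333357e-02,
        3.84556898e-02, -1.19159354e-04]), 'eef_pos': array([ 0.13769032, -0.55783143,  0.30180902]), 'orientation': array([-3.14122286e+00,  1.71876765e-03, -1.32904095e+00]), 'force': array([0.07279967, 0.69031359, 1.03398214]), 'moment': array([-0.03265231,  0.04779463, -0.02761568]), 'width': 0.08829266814890185} 0.064
side [[419.78040193   0.         317.52789874]
 [  0.         419.78040193 202.44251664]
 [  0.           0.           1.        ]] -0.01657214093616865 [[ 0.92488517  0.15211924 -0.3484927   0.10332964]
 [-0.37967209  0.41980358 -0.82438708 -0.91319757]
 [ 0.02089335  0.89477633  0.44602554  0.57621682]
 [ 0.          0.          0.          1.        ]]
top [[478.91910442   0.         322.61515314]
 [  0.         478.91910442 191.46140375]
 [  0.           0.           1.        ]] 0.04389083764205831 [[-2.34317549e-02  9.90558563e-01 -1.35072889e-01  3.13874468e-01]
 [-9.99725436e-01 -2.32273658e-02  3.08911210e-03 -1.64703931e-02]
 [-7.74409629e-05  1.35108186e-01  9.90830849e-01  1.33514613e+00]
 [ 0.00000000e+00  0.00000000e+00  0.00000000e+00  1.00000000e+00]]
```

View pics/side0.png

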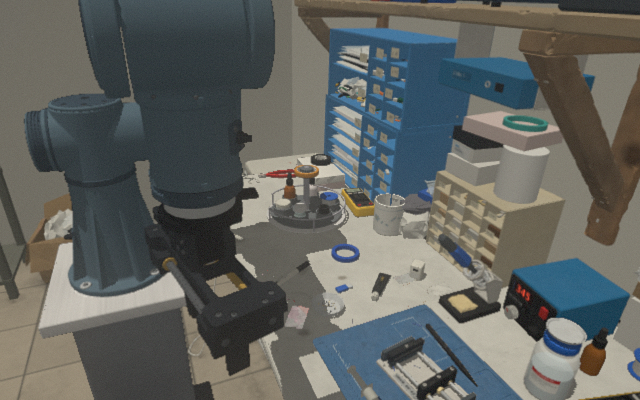

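View pics/top0.png

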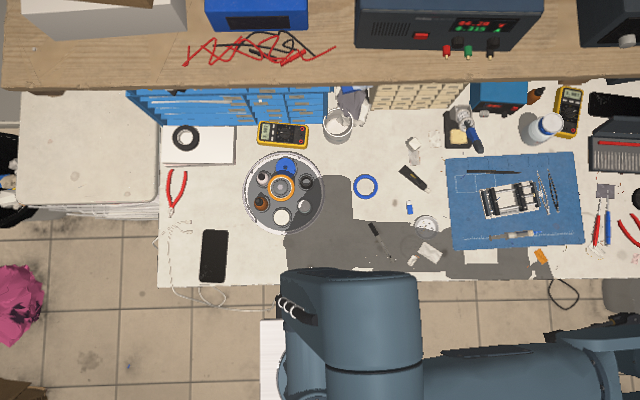

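```bash
cat > h.py <<'E'
import numpy as np,cv2,pickle
def ray(s,u,v):
    K=s["intrinsics"];xd=np.array([(u-K[0,2])/K[0,0],(v-K[1,2])/K[1,1]]);x=xd.copy()
    for _ in range(20): x=xd/(1+s["k1"]*(x@x))
    P=s["pose"];return P[:3,3],P[:3,:3]@np.array([x[0],-x[1],-1.])
def onz(s,u,v,z):
    o,d=ray(s,u,v);return o+d*(z-o[2])/d[2]
def proj(s,p):
    P=s["pose"];c=P[:3,:3].T@(np.array(p)-P[:3,3]);x=np.array([c[0],-c[1]])/-c[2];x=x*(1+s["k1"]*(x@x));K=s["intrinsics"]
    return K[0,0]*x[0]+K[0,2],K[1,1]*x[1]+K[1,2]
E
python3 - <<'E'
from h import *
s=pickle.load(open("top0.pkl","rb"));t=pickle.load(open("side0.pkl","rb"))
cv2.imwrite("pics/topc.png",cv2.resize(s["image"][140:245,220:345],None,fx=5.5,fy=5.5,interpolation=cv2.INTER_CUBIC))
cv2.imwrite("pics/sidec.png",cv2.resize(t["image"][140:240,250:370],None,fx=6,fy=6,interpolation=cv2.INTER_CUBIC))
for n,u,v,z in [("base",283,192,0.03),("tape",281,187,.144)]: print(n,onz(s,u,v,z))
E
```

```text
base [0.49285481 0.08837487 0.03      ]
tape [0.4900161  0.08408182 0.144     ]
```

View pics/topc.png

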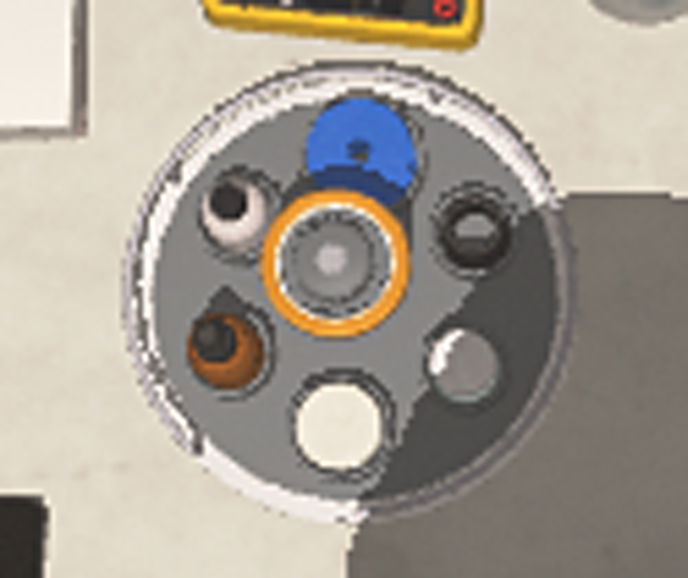

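View pics/sidec.png

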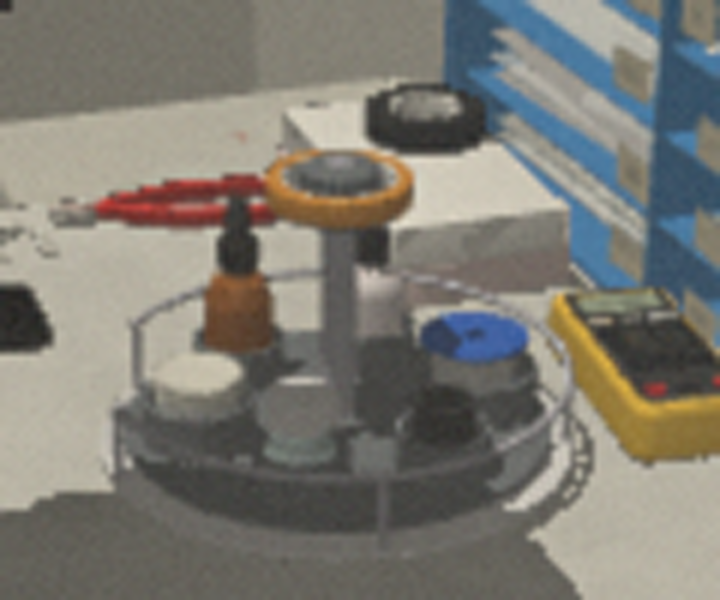

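```bash
cat > m.py <<'E'
from h import *
s=pickle.load(open("top0.pkl","rb"));t=pickle.load(open("side0.pkl","rb"))
def tape(s,box):
    hsv=cv2.cvtColor(s["image"],cv2.COLOR_BGR2HSV);m=cv2.inRange(hsv,(8,140,120),(25,255,255))
    k=np.zeros_like(m);x0,x1,y0,y1=box;k[y0:y1,x0:x1]=m[y0:y1,x0:x1]
    c=max(cv2.findContours(k,cv2.RETR_EXTERNAL,cv2.CHAIN_APPROX_NONE)[0],key=cv2.contourArea)
    return cv2.fitEllipse(c)
a=tape(s,(262,300,170,206));b=tape(t,(290,325,160,180));print(a,b)
print("tape top",onz(s,*a[0],.144),"side",onz(t,*b[0],.138))
# closest point
o1,d1=ray(s,*a[0]);o2,d2=ray(t,*b[0])
l=np.linalg.lstsq(np.c_[d1,-d2],o2-o1,rcond=None)[0];print(o1+l[0]*d1,o2+l[1]*d2)
E
python3 m.py
cat > ov.py <<'E'
from m import *
import sys
cx,cy=map(float,sys.argv[1:3])
for s_,n,(x0,x1,y0,y1),f in((s,"top",(220,345,140,245),5.5),(t,"side",(250,370,140,240),6)):
    im=cv2.resize(s_["image"][y0:y1,x0:x1],None,fx=f,fy=f,interpolation=cv2.INTER_CUBIC)
    for r,z,c in((.110,.046,(0,255,0)),(.018,.144,(0,0,255)),(.114,0.,(255,0,255))):
        for k in range(0,360,5):
            a=np.radians(k);u,v=proj(s_,(cx+r*np.cos(a),cy+r*np.sin(a),z))
            p=(int((u+.5-x0)*f),int((v+.5-y0)*f));cv2.circle(im,p,1,c,-1)
            if r==.11 and k%30==0: cv2.putText(im,str(k),p,0,.5,(0,255,255),1)
    cv2.imwrite(f"pics/ov_{n}_{sys.argv[3]}.png",im)
E
python3 ov.py 0.489 0.085 a
```

```text
((280.6960144042969, 187.44956970214844), (25.768775939941406, 26.194467544555664), 98.9293441772461) ((305.92303466796875, 169.10089111328125), (11.48592472076416, 22.770957946777344), 83.84474182128906)
tape top [0.48889263 0.08485821 0.144     ] side [0.49426063 0.09997783 0.138     ]
[0.48881176 0.08481139 0.14455039] [0.48845479 0.08493083 0.1445081 ]
((280.6960144042969, 187.44956970214844), (25.768775939941406, 26.194467544555664), 98.9293441772461) ((305.92303466796875, 169.10089111328125), (11.48592472076416, 22.770957946777344), 83.84474182128906)
tape top [0.48889263 0.08485821 0.144     ] side [0.49426063 0.09997783 0.138     ]
[0.48881176 0.08481139 0.14455039] [0.48845479 0.08493083 0.1445081 ]
```

View pics/ov_top_a.png

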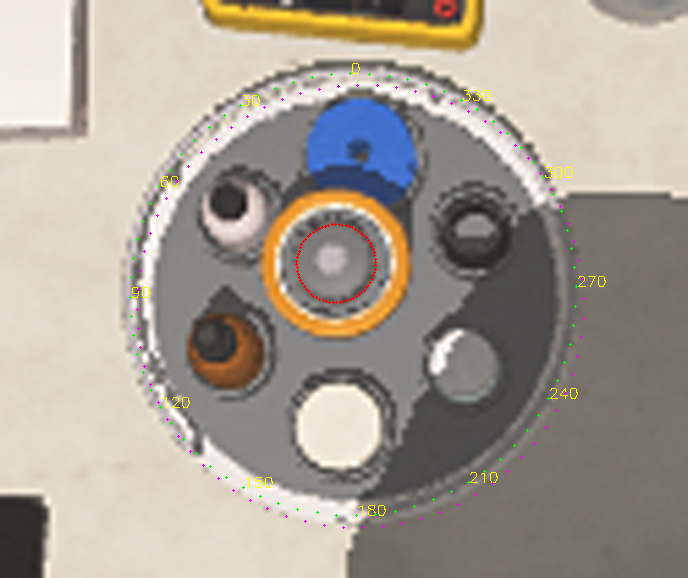

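View pics/ov_side_a.png

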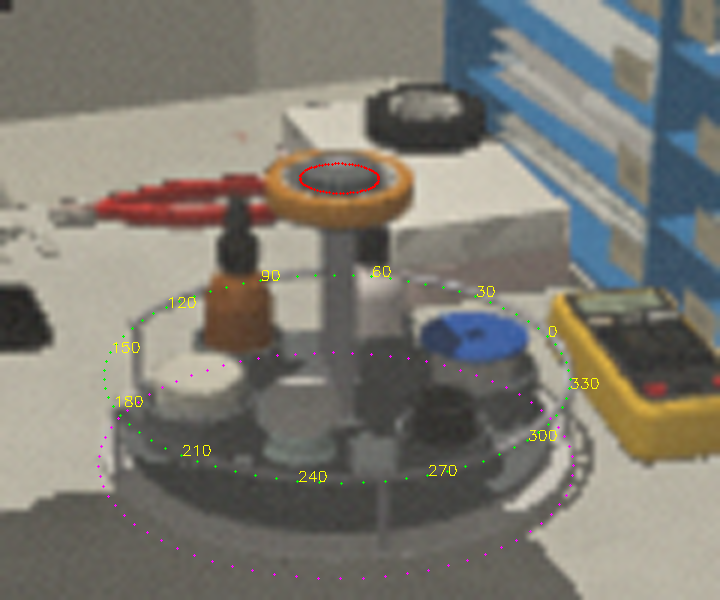

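```bash
python3 ov.py 0.492 0.088 b >/dev/null
```

```text
(no output)
```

View pics/ov_top_b.png

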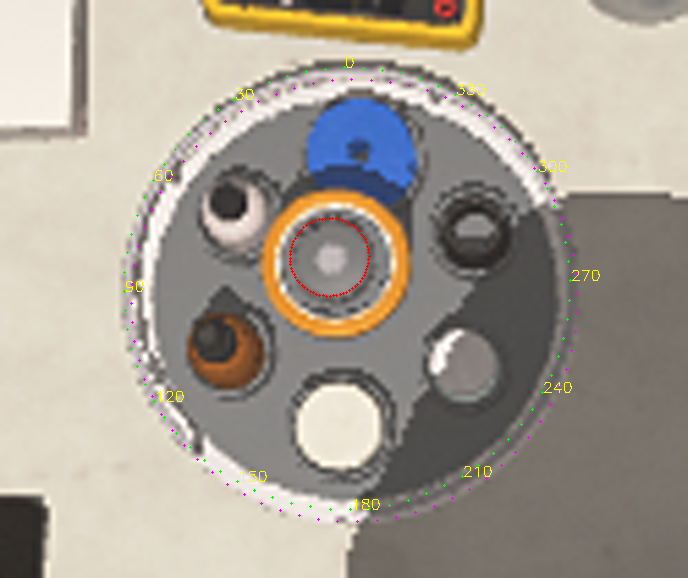

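View pics/ov_side_b.png

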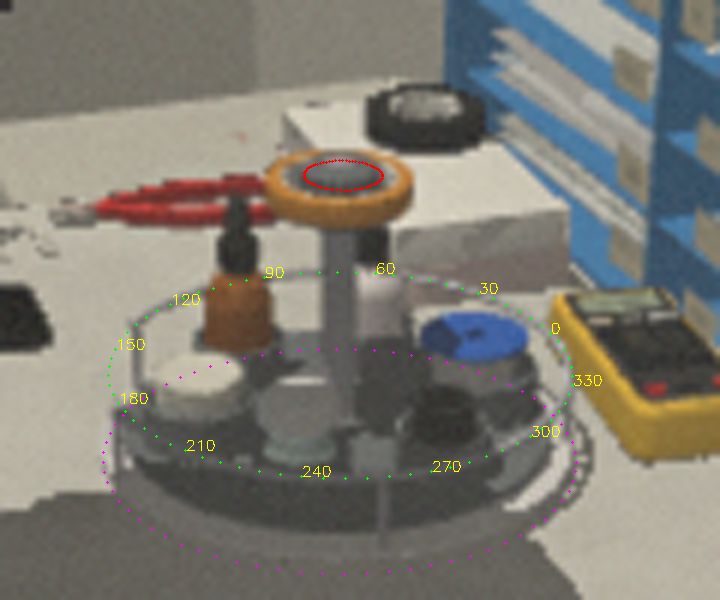

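```bash
python3 - <<'E' | tail -20
from m import *
c=np.array([.4915,.0875])
f=5.5
for n,x,y,z in [("pot",338,425,.052),("loupe",475,230,.054),("jar",464,365,.066),("spool",362,150,.055),("bulb",213,338,.115),("wcap",230,200,.088),("railendL",195,448,.046),("shadowend",365,518,.046),("knob",330,259,.150)]:
    p=onz(s,220+x/f-.5,140+y/f-.5,z);d=p[:2]-c;print(n,p.round(4),np.hypot(*d).round(4),np.degrees(np.arctan2(d[1],d[0])).round(1))
for n,x,y,z in [("railA",135,322,.046),("railB",115,410,.046),("potS",197,370,.052),("postA",140,385,0.005),("knob",340,160,.15)]:
    p=onz(t,250+x/6-.5,140+y/6-.5,z);d=p[:2]-c;print(n,p.round(4),np.hypot(*d).round(4),np.degrees(np.arctan2(d[1],d[0])).round(1))
for n,u,v in [("phone tl",203,230),("phone tr",228,231),("box corner",234,163),("pliers",185,172),("blue tape",365,187)]: print(n,onz(s,u,v,0.01).round(3))
E
```

```text
[0.48881176 0.08481139 0.14455039] [0.48845479 0.08493083 0.1445081 ]
pot [0.4229 0.0929 0.052 ] 0.0688 175.5
loupe [0.5173 0.0242 0.054 ] 0.0683 -67.8
jar [0.4494 0.0304 0.066 ] 0.071 -126.4
spool [0.5584 0.0792 0.055 ] 0.0674 -7.1
bulb [0.4595 0.1452 0.115 ] 0.066 119.0
wcap [0.5292 0.1403 0.088 ] 0.0649 54.5
railendL [0.4138 0.1634 0.046 ] 0.1086 135.7
shadowend [0.3776 0.0808 0.046 ] 0.1141 -176.6
knob [0.4902 0.0873 0.15  ] 0.0013 -171.3
railA [0.4145 0.1693 0.046 ] 0.1123 133.3
railB [0.3787 0.0819 0.046 ] 0.113 -177.1
potS [0.423  0.0968 0.052 ] 0.0691 172.3
postA [0.4195 0.1809 0.005 ] 0.118 127.6
knob [0.4919 0.0921 0.15  ] 0.0046 85.6
phone tl [0.395 0.311 0.01 ]
phone tr [0.391 0.243 0.01 ]
box corner [0.581 0.227 0.01 ]
pliers [0.558 0.363 0.01 ]
blue tape [ 0.504 -0.139  0.01 ]
```

Request:
drive_tool(
  deltas="0.04 0.02 0.01 8; 0.075 0.05 0.02 16; 0.1 0.09 0.02 24; 0.125 0.13 0.02 32; 0.15 0.17 0.02 40",
  fingers=1,
)

```text
clock: 0.6
eef_pos: [0.2884, -0.3865, 0.3223]
orientation: [-3.141, 0.0, -0.625]
force: [1.5, 0.2, 0.1]
width: 0.0882
```

Request:
drive_tool(
  deltas="0.03 0.04 0 8; 0.06 0.08 0 16; 0.09 0.12 0 24; 0.12 0.16 0 32; 0.13 0.208 0 35.8",
)

```text
clock: 1.1
eef_pos: [0.4192, -0.1787, 0.3227]
orientation: [3.142, -0.001, -0.001]
force: [0.3, -1.0, 0.4]
width: 0.0884
```

Request:
drive_tool(
  deltas="0.02 0.045 -0.01 0; 0.03 0.092 -0.02 0; 0.045 0.14 -0.03 0; 0.055 0.188 -0.05 0; 0.065 0.236 -0.07 0",
)

```text
clock: 1.6
eef_pos: [0.4815, 0.0513, 0.255]
orientation: [3.141, -0.001, -0.006]
force: [0.5, 0.1, -0.1]
width: 0.0882
```

```bash
python3 -c "
from bench import ctrl;s=ctrl.state();print(s['clock'],s['eef_pos'],s['orientation'],s['force'],s['joint_positions'])"
```

```text
1.6 [0.48148065 0.05127007 0.25499438] [ 3.14142958e+00 -9.34066866e-04 -5.87965233e-03] [ 0.54335979  0.11977711 -0.06013675] [-1.39648847e-01  2.54207653e-02  1.87839174e+00 -3.92031546e-05
  1.23683268e+00 -1.33756286e-01]
```

Request:
drive_tool(
  deltas="0.003 0.02 0 0; 0.005 0.029 0 0; 0.005 0.029 -0.02 0; 0.005 0.029 -0.03 0; 0.005 0.029 -0.03 0",
)

```text
clock: 2.1
eef_pos: [0.4854, 0.0776, 0.224]
orientation: [-3.142, 0.003, -0.007]
force: [-0.1, -0.4, -0.2]
width: 0.088
```

```bash
cat > look.py <<'E'
from h import *
from bench import ctrl
import sys
st=ctrl.state();print(st['clock'],st['eef_pos'],st['orientation'],st['force'],st['width'])
n=sys.argv[1]
x0,x1,y0,y1=(200,330,130,240) if len(sys.argv)<4 else map(int,sys.argv[3].split(','))
ims=[]
for c in sys.argv[2].split(','):
    s=ctrl.snapshot(c);pickle.dump(s,open(f"{c}_{n}.pkl","wb"))
    b=(250,370,140,240) if c=="side" else (220,345,140,245)
    if len(sys.argv)>3: b=tuple(map(int,sys.argv[3].split(',')))
    f=600/(b[1]-b[0])
    f=min(f,590/(b[3]-b[2]))
    cv2.imwrite(f"pics/{n}_{c}.png",cv2.resize(s["image"][b[2]:b[3],b[0]:b[1]],None,fx=f,fy=f,interpolation=cv2.INTER_CUBIC))
E
python3 look.py pre top,side
```

```text
2.1 [0.48542244 0.07755604 0.22400749] [-3.14155649  0.00315122 -0.0070205 ] [-0.08844053 -0.43754901 -0.15547024] 0.0879837028015521
```

View pics/pre_side.png

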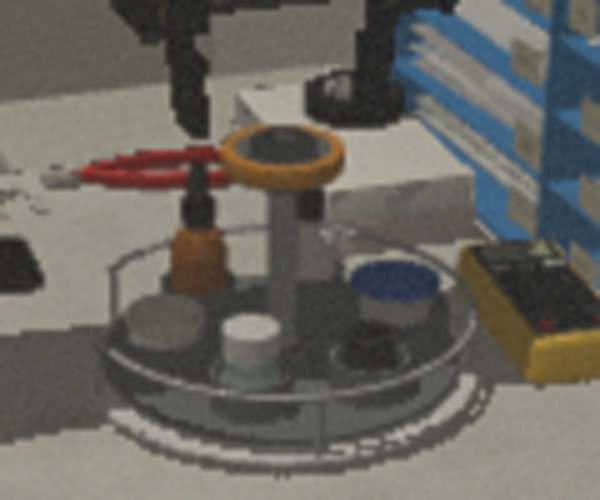

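View pics/pre_top.png

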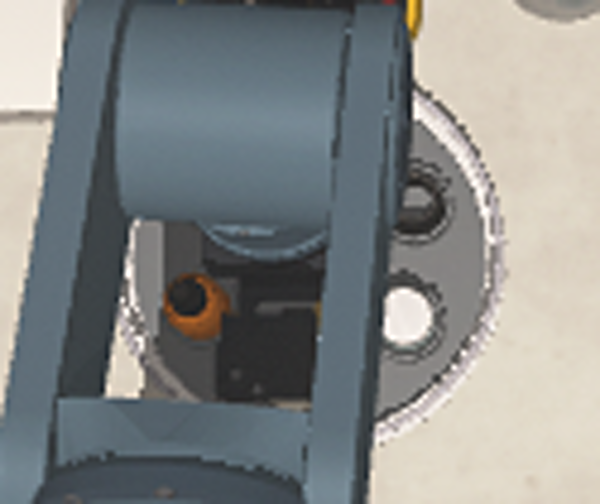

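Request:
drive_tool(
  deltas="0 0 0 0",
)

```text
clock: 2.3
eef_pos: [0.4868, 0.0776, 0.2262]
orientation: [3.141, -0.001, -0.007]
force: [0.7, 0.3, 0.1]
width: 0.0881
```

Request:
drive_tool(
  deltas="0.002 0.007 0 0; 0.002 0.0073 -0.01 0; 0.002 0.0073 -0.02 0; 0.002 0.0073 -0.028 0; 0.002 0.0073 -0.028 0",
)

```text
clock: 2.8
eef_pos: [0.4872, 0.0856, 0.1955]
orientation: [-3.141, 0.004, -0.006]
force: [-0.4, -0.4, 0.6]
width: 0.088
```

```bash
python3 look.py dn side
```

```text
2.8 [0.48719497 0.08559433 0.19547718] [-3.14142946  0.00352867 -0.00599694] [-0.39750902 -0.36597497  0.6143563 ] 0.0880283725320537
```

View pics/dn_side.png

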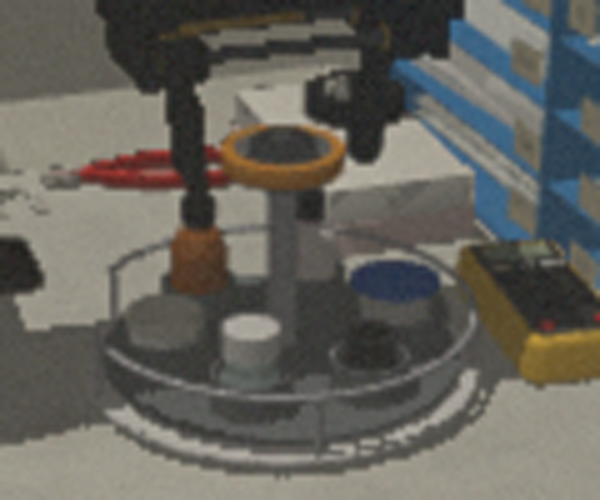

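Request:
drive_tool(
  deltas="0 0 0 0; 0 0 0 0; 0 0 0 0; 0 0 0 0; 0 0 0 0",
  fingers=-1,
  force=15,
)

```text
clock: 3.35
eef_pos: [0.4886, 0.0855, 0.1978]
orientation: [3.142, -0.001, -0.006]
force: [-0.0, -0.2, 2.0]
width: 0.067
```

```bash
python3 look.py gr side
```

```text
3.35 [0.48860175 0.08550447 0.19777599] [ 3.14155693e+00 -8.05132248e-04 -6.05320314e-03] [-0.03382052 -0.24076284  1.99836616] 0.06702470376554807
```

View pics/gr_side.png

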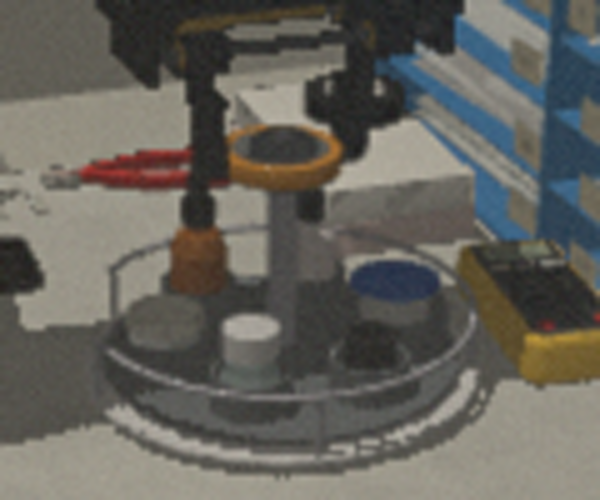

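Request:
drive_tool(
  deltas="0 0 0.01 0; 0 0 0.02 0; 0 0 0.035 0; 0 0 0.05 0; 0 0 0.05 0",
)

```text
clock: 3.9
eef_pos: [0.4898, 0.0855, 0.2503]
orientation: [3.141, -0.005, -0.006]
force: [-0.2, -0.1, -0.4]
width: 0.0668
```

```bash
python3 look.py up side
```

```text
3.9 [0.48975809 0.0855019  0.25033014] [ 3.14132544 -0.0050631  -0.00593785] [-0.19690557 -0.11189875 -0.36634162] 0.0668336100367062
```

View pics/up_side.png

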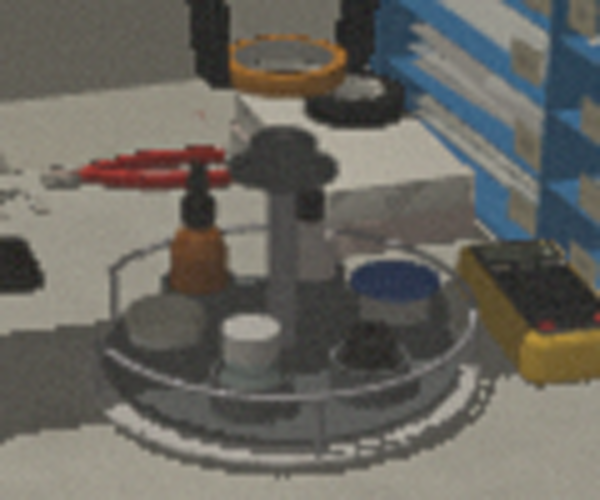

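Request:
drive_tool(
  deltas="0 0.02 0.005 0; -0.004 0.055 0.005 0; -0.008 0.095 0.005 0; -0.012 0.14 0.005 0; -0.015 0.165 0.005 0",
)

```text
clock: 4.45
eef_pos: [0.4724, 0.253, 0.2517]
orientation: [-3.141, 0.001, -0.005]
force: [-0.3, -1.1, -0.6]
width: 0.0667
```

Request:
drive_tool(
  deltas="0 0.015 -0.01 0; 0 0.022 -0.03 0; 0 0.022 -0.06 0; 0 0.022 -0.085 0; 0 0.022 -0.1 0",
)

```text
clock: 4.95
eef_pos: [0.4719, 0.2715, 0.1491]
orientation: [3.14, 0.004, -0.006]
force: [-0.0, 0.3, 0.8]
width: 0.0666
```

Request:
drive_tool(
  deltas="0 0 0 0",
)

```text
clock: 5.05
eef_pos: [0.4718, 0.2715, 0.1494]
orientation: [3.14, 0.005, -0.007]
force: [-0.7, 0.0, 0.5]
width: 0.0671
```

```bash
python3 look.py pl0 side,top 180,380,110,250
```

```text
5.05 [0.47176926 0.27147116 0.14940851] [ 3.13970195  0.00535758 -0.00669723] [-0.6907352   0.03210867  0.46625677] 0.06705394200943388
```

View pics/pl0_side.png

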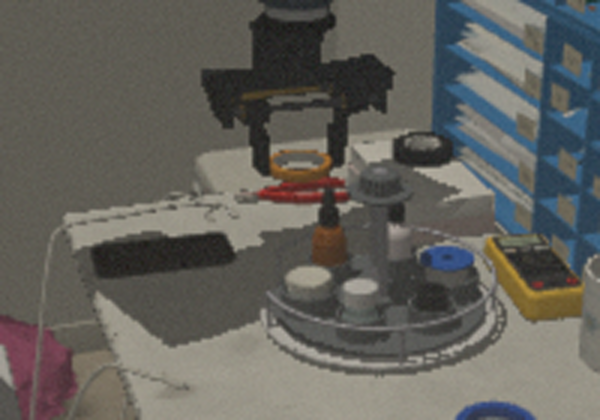

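View pics/pl0_top.png

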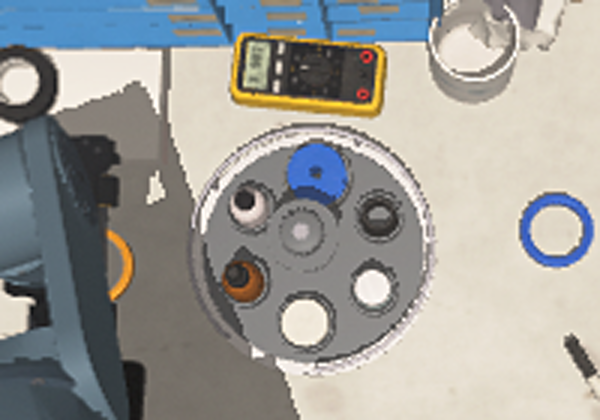

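Request:
drive_tool(
  deltas="0 0 -0.02 0; 0 0 -0.045 0; 0 0 -0.06 0; 0 0 -0.072 0; 0 0 -0.079 0",
)

```text
clock: 5.65
eef_pos: [0.4736, 0.2725, 0.0731]
orientation: [-3.142, -0.0, -0.006]
force: [-0.7, -0.2, -0.2]
width: 0.0672
```

Request:
drive_tool(
  deltas="0 0 -0.001 0; 0 0 -0.002 0; 0 0 -0.003 0; 0 0 -0.003 0",
)

```text
clock: 6.05
eef_pos: [0.4737, 0.2727, 0.0709]
orientation: [-3.141, -0.001, -0.006]
force: [-0.2, -0.0, -1.2]
width: 0.0667
```

Request:
drive_tool(
  deltas="0 0 -0.001 0; 0 0 -0.002 0; 0 0 -0.003 0; 0 0 -0.003 0; 0 0 -0.003 0",
)

```text
clock: 6.55
eef_pos: [0.4733, 0.2725, 0.0674]
orientation: [3.142, 0.0, -0.006]
force: [-0.5, 0.1, -1.7]
width: 0.0672
```

Request:
drive_tool(
  deltas="0 0 -0.001 0; 0 0 -0.0015 0; 0 0 -0.0015 0; 0 0 -0.0015 0",
)

```text
clock: 6.95
eef_pos: [0.4733, 0.2725, 0.0659]
orientation: [3.142, 0.0, -0.006]
force: [0.9, -0.5, 0.7]
width: 0.067
```

```bash
python3 look.py pl1 side 250,310,130,190
```

```text
6.95 [0.4733402  0.27252088 0.06588241] [ 3.14157236e+00  5.45036120e-05 -6.07046018e-03] [ 0.90652723 -0.46306864  0.6785752 ] 0.06702928142275412
```

View pics/pl1_side.png

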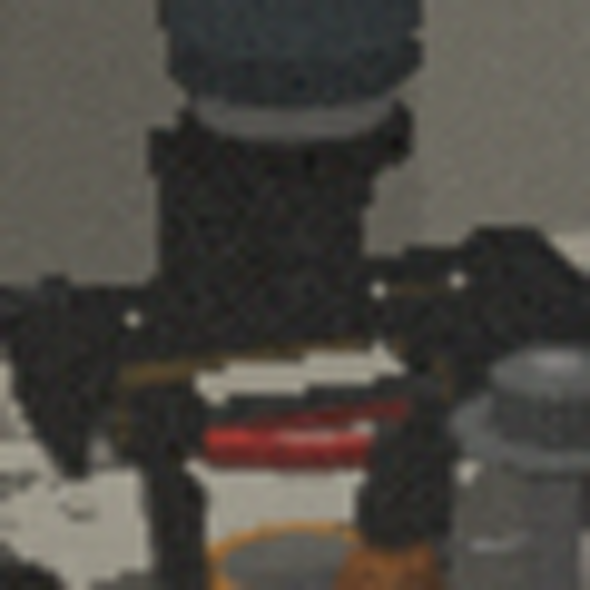

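Request:
drive_tool(
  deltas="0 0 -0.0007 0; 0 0 -0.001 0; 0 0 -0.001 0",
)

```text
clock: 7.3
eef_pos: [0.4734, 0.2726, 0.0658]
orientation: [3.141, 0.0, -0.006]
force: [-3.3, -1.9, 9.0]
width: 0.067
```

Request:
drive_tool(
  deltas="0 0 0 0",
)

```text
clock: 7.4
eef_pos: [0.4734, 0.2726, 0.0657]
orientation: [3.141, 0.0, -0.006]
force: [-3.1, -1.6, 8.7]
width: 0.0666
```

Request:
drive_tool(
  deltas="0 0 0.0007 0; 0 0 0.0007 0",
)

```text
clock: 7.6
eef_pos: [0.4735, 0.2726, 0.0658]
orientation: [-3.141, -0.0, -0.006]
force: [-0.3, 0.1, 3.2]
width: 0.0671
```

Request:
drive_tool(
  deltas="0 0 0 0; 0 0 0 0; 0 0 0 0; 0 0 0 0; 0 0 0 0",
  fingers=1,
)

```text
clock: 8.1
eef_pos: [0.4733, 0.2725, 0.0655]
orientation: [3.142, 0.0, -0.006]
force: [0.5, 0.6, 0.2]
width: 0.0881
```

Request:
drive_tool(
  deltas="0 0 0.02 0; 0 0 0.05 0; 0 0 0.09 0; 0 0 0.13 0; 0 0 0.17 0",
)

```text
clock: 8.6
eef_pos: [0.473, 0.2724, 0.237]
orientation: [3.141, 0.0, -0.006]
force: [0.8, -0.5, -0.6]
width: 0.0882
```

```bash
python3 look.py pl2 side,top 180,380,110,250
```

```text
8.6 [0.47299604 0.2724183  0.23704864] [ 3.14148351e+00  3.78964133e-04 -6.06992997e-03] [ 0.82433809 -0.51856811 -0.55086517] 0.08824504239747118
```

View pics/pl2_side.png

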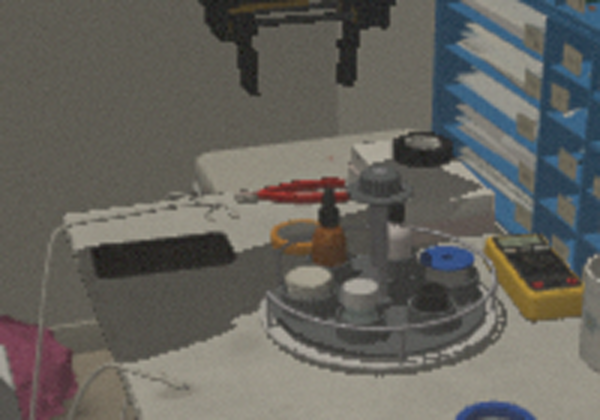

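View pics/pl2_top.png

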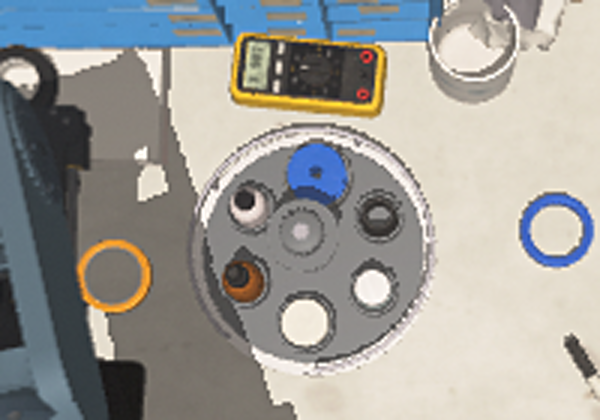

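Run:
```python
from h import *
s=pickle.load(open("top_pl2.pkl","rb"));t=pickle.load(open("side_pl2.pkl","rb"))
hsv=cv2.cvtColor(s["image"],cv2.COLOR_BGR2HSV);m=cv2.inRange(hsv,(8,140,100),(25,255,255));m[:,:200]=0;m[:,235:]=0;m[:185]=0;m[220:]=0
c=max(cv2.findContours(m,cv2.RETR_EXTERNAL,cv2.CHAIN_APPROX_NONE)[0],key=cv2.contourArea);e=cv2.fitEllipse(c);print(e,onz(s,*e[0],.010))
for s_,n,(x0,x1,y0,y1),f in((s,"top",(230,335,140,245),5.6),(t,"side",(260,350,155,240),7)):
    im=cv2.resize(s_["image"][y0:y1,x0:x1],None,fx=f,fy=f,interpolation=cv2.INTER_CUBIC)
    im=cv2.convertScaleAbs(im,alpha=1.2,beta=10)
    for k in range(90,240,10):
        a=np.radians(k)
        for r in(.116,):
            u,v=proj(s_,(.4915+r*np.cos(a),.0875+r*np.sin(a),.046));p=(int((u+.5-x0)*f),int((v+.5-y0)*f));cv2.circle(im,p,1,(0,255,0),-1);cv2.putText(im,str(k),(p[0]-30 ,p[1]+10),0,.4,(0,0,255),1)
    cv2.imwrite(f"pics/gap_{n}.png",im)
```

```text
((217.6999053955078, 201.51771545410156), (23.507709503173828, 23.85852813720703), 96.39468383789062) [0.47316143 0.27151392 0.01      ]
```

View pics/gap_top.png

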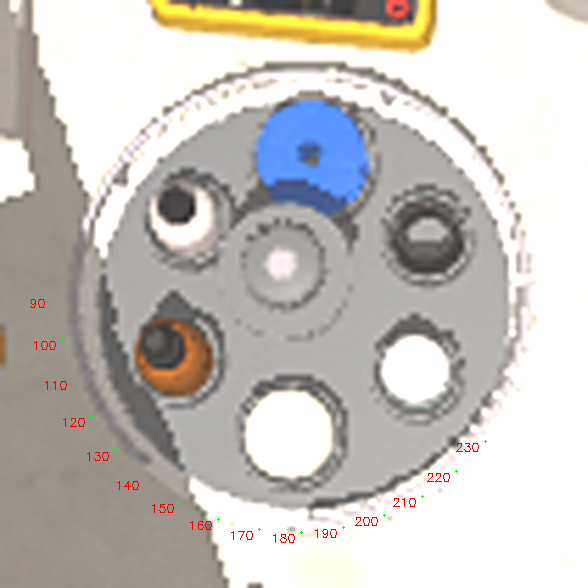

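View pics/gap_side.png

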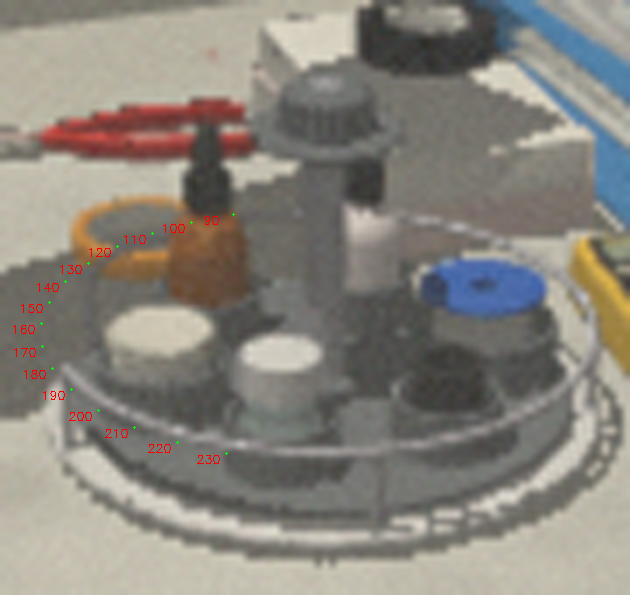

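Request:
drive_tool(
  deltas="0.004 -0.04 0.003 0; 0.008 -0.085 0.003 0; 0.013 -0.13 0.003 0; 0.017 -0.17 0.003 0; 0.017 -0.1855 0.003 0",
)

```text
clock: 9.2
eef_pos: [0.4903, 0.084, 0.2379]
orientation: [3.141, 0.001, -0.009]
force: [-0.3, 0.0, 0.4]
width: 0.088
```

Request:
drive_tool(
  deltas="0 0 0 0; 0 0 0 0",
)

```text
clock: 9.4
eef_pos: [0.4901, 0.0871, 0.238]
orientation: [-3.141, 0.001, -0.007]
force: [-0.2, 0.5, -0.1]
width: 0.0883
```

```bash
python3 look.py kn0 side
```

```text
9.4 [0.49007047 0.08712246 0.23803372] [-3.14112041e+00  9.19262485e-04 -7.18522630e-03] [-0.21387489  0.53782577 -0.12672377] 0.08826072775124828
```

View pics/kn0_side.png

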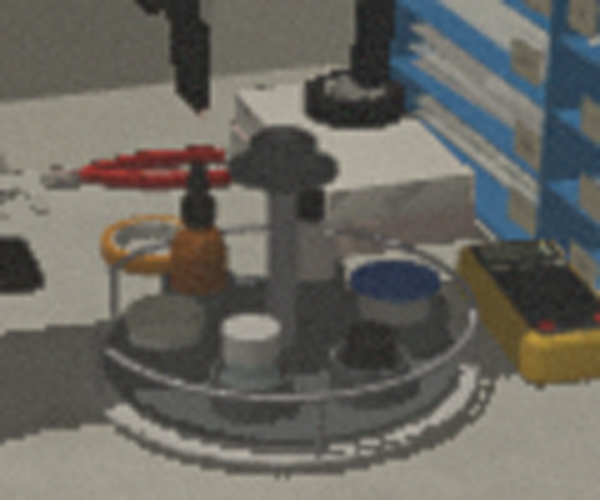

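Request:
drive_tool(
  deltas="0 0 -0.012 0; 0 0 -0.025 0; 0 0 -0.037 0; 0 0 -0.037 0; 0 0 -0.037 0",
)

```text
clock: 9.95
eef_pos: [0.49, 0.0873, 0.2008]
orientation: [-3.142, 0.002, -0.006]
force: [-0.4, -0.7, 0.3]
width: 0.088
```

Request:
drive_tool(
  deltas="0 0 0 0; 0 0 0 0; 0 0 0 0; 0 0 0 0; 0 0 0 0",
  fingers=-1,
  force=25,
)

```text
clock: 10.45
eef_pos: [0.4904, 0.087, 0.2018]
orientation: [3.142, -0.0, -0.006]
force: [-0.1, 0.7, -0.7]
width: 0.0501
```

Request:
drive_tool(
  deltas="0 0 0 0; 0 0 0 0; 0 0 0 0; 0 0 0 0; 0 0 0 0",
)

```text
clock: 10.95
eef_pos: [0.4906, 0.087, 0.2017]
orientation: [3.142, -0.001, -0.006]
force: [2.8, 0.3, -2.0]
width: 0.0348
```

```bash
python3 look.py kn1 side,top
```

```text
10.95 [0.49063279 0.0869937  0.20167993] [ 3.14157447e+00 -7.34702674e-04 -6.08789271e-03] [ 2.75335914  0.26849608 -2.03106423] 0.03476115306256648
```

View pics/kn1_side.png

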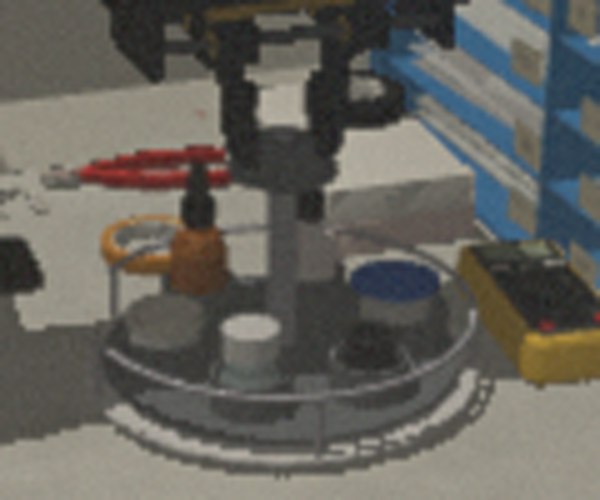

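View pics/kn1_top.png

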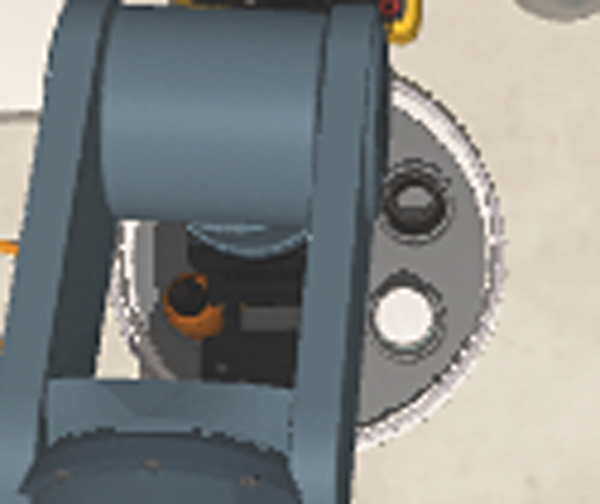

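Request:
drive_tool(
  deltas="0 0 0 2; 0 0 0 6; 0 0 0 11; 0 0 0 16; 0 0 0 20",
)

```text
clock: 11.55
eef_pos: [0.4906, 0.087, 0.2017]
orientation: [3.141, -0.001, 0.346]
force: [3.4, 0.4, -2.3]
width: 0.035
```

Request:
drive_tool(
  deltas="0 0 0 5; 0 0 0 10; 0 0 0 15; 0 0 0 18; 0 0 0 20",
)

```text
clock: 12.05
eef_pos: [0.4907, 0.0871, 0.2017]
orientation: [3.141, -0.001, 0.694]
force: [2.6, 0.1, -2.7]
width: 0.035
```

Request:
drive_tool(
  deltas="0 0 0 0; 0 0 0 0; 0 0 0 0",
)

```text
clock: 12.35
eef_pos: [0.4907, 0.087, 0.2017]
orientation: [3.141, -0.001, 0.691]
force: [4.4, 0.8, -2.9]
width: 0.0349
```

```bash
python3 look.py t1 side,top
```

```text
12.35 [0.49069602 0.08704266 0.20170355] [ 3.14103754e+00 -8.07164351e-04  6.91248004e-01] [ 4.43719578  0.77810878 -2.94911489] 0.03488201810755303
```

View pics/t1_side.png

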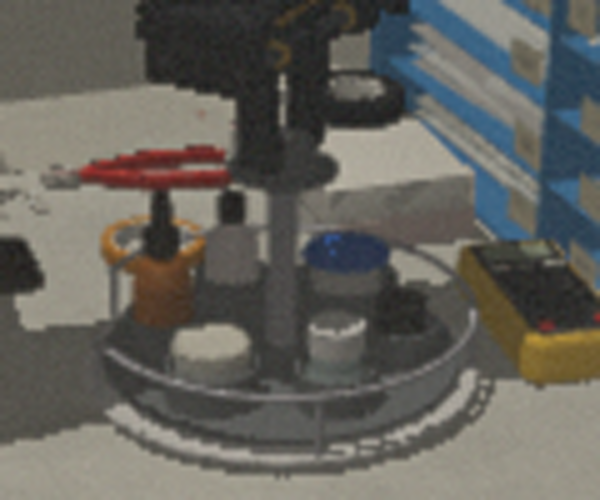

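View pics/t1_top.png

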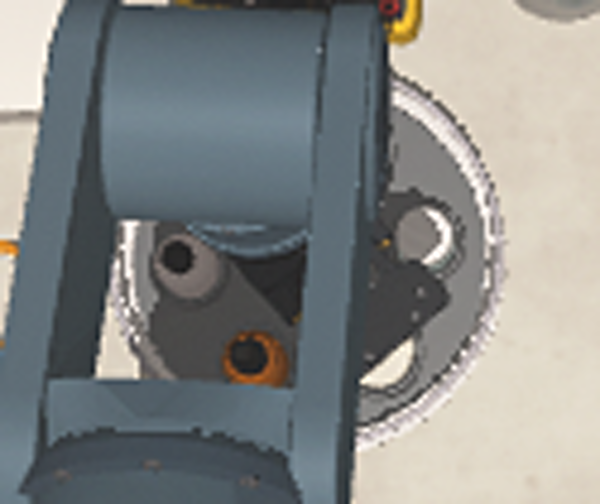

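Run:
```python
from h import *
s=pickle.load(open("top_t1.pkl","rb"));t=pickle.load(open("side_t1.pkl","rb"))
k=np.array([.4907,.087])
def rep(n,p):
    d=p[:2]-k;print(n,p.round(4),np.hypot(*d).round(4),np.degrees(np.arctan2(d[1],d[0])).round(1))
rep("bulb top",onz(s,270.9,212.8,.113)); rep("amber body",onz(s,220+255/4.8-.5,140+361/4.8-.5,.07))
rep("bulb side",onz(t,281.9,178.5,.113)); rep("body side low",onz(t,250+162/5-.5,140+250/5-.5,.075))
o1,d1=ray(s,270.9,212.8);o2,d2=ray(t,281.9,178.)
l=np.linalg.lstsq(np.c_[d1,-d2],o2-o1,rcond=None)[0];print(o1+l[0]*d1,o2+l[1]*d2)
# gap ends
for n,x,y in(("A",113,268),("B",107,350)): rep("side "+n,onz(t,250+x/5-.5,140+y/5-.5,.046))
s2=pickle.load(open("top_pl2.pkl","rb"))
for n,x,y in(("A",150,462),("B",308,508)): rep("top "+n,onz(s2,230+x/5.6-.5,140+y/5.6-.5,.046))
im=s["image"][195:235,225:320];cv2.imwrite("pics/t1z.png",cv2.resize(im,None,fx=8,fy=8,interpolation=cv2.INTER_CUBIC))
x0,x1,y0,y1=260,350,160,235
im=cv2.resize(t["image"][y0:y1,x0:x1],None,fx=8,fy=8,interpolation=cv2.INTER_CUBIC);im=cv2.convertScaleAbs(im,alpha=1.6)
for a in range(90,250,10):
    u,v=proj(t,(k[0]+.11*np.cos(np.radians(a)),k[1]+.11*np.sin(np.radians(a)),.046));p=(int((u+.5-x0)*8),int((v+.5-y0)*8));cv2.circle(im,p,2,(0,255,0),-1);cv2.putText(im,str(a),(p[0]-35,p[1]),0,.4,(0,0,255),1)
cv2.imwrite("pics/t1zs.png",im)
```

```text
bulb top [0.4285 0.1133 0.113 ] 0.0675 157.1
amber body [0.4274 0.1133 0.07  ] 0.0686 157.4
bulb side [0.4287 0.1149 0.113 ] 0.068 155.8
body side low [0.431 0.124 0.075] 0.0703 148.2
[0.42828126 0.11303819 0.11531982] [0.42812793 0.11308236 0.11531013]
side A [0.415  0.1696 0.046 ] 0.1121 132.5
side B [0.3816 0.0703 0.046 ] 0.1104 -171.3
top A [0.4109 0.1599 0.046 ] 0.1081 137.6
top B [0.387  0.0843 0.046 ] 0.1037 -178.5
```

View pics/t1zs.png

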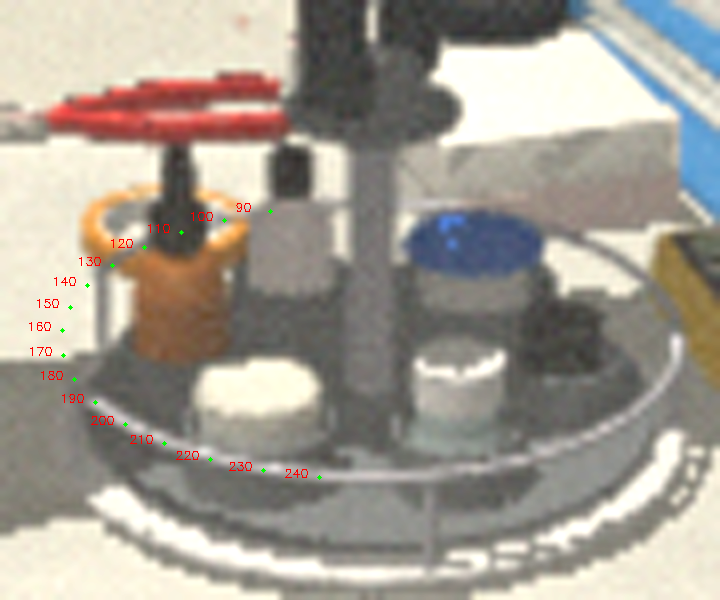

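View pics/t1z.png

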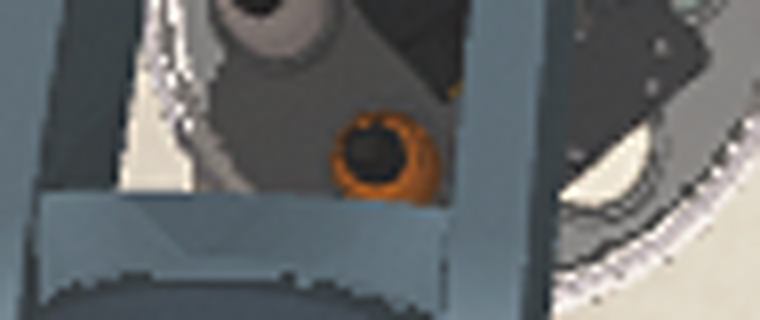

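Request:
drive_tool(
  deltas="0 0 0 0.7; 0 0 0 1.4; 0 0 0 1.4; 0 0 0 1.4; 0 0 0 1.4",
)

```text
clock: 12.95
eef_pos: [0.4907, 0.087, 0.2017]
orientation: [3.141, -0.001, 0.716]
force: [5.5, 1.4, -4.6]
width: 0.0346
```

Request:
drive_tool(
  deltas="0 0 0 0; 0 0 0 0; 0 0 0 0; 0 0 0 0; 0 0 0 0",
)

```text
clock: 13.45
eef_pos: [0.4907, 0.0871, 0.2017]
orientation: [3.141, -0.001, 0.716]
force: [5.2, 0.3, -3.0]
width: 0.0346
```

```bash
python3 look.py fin side,top 180,460,110,290
```

```text
13.45 [0.49070122 0.08706318 0.20170589] [ 3.14104051e+00 -8.27804370e-04  7.15741194e-01] [ 5.15810438  0.33775292 -3.0171022 ] 0.03462597447700981
```

View pics/fin_side.png

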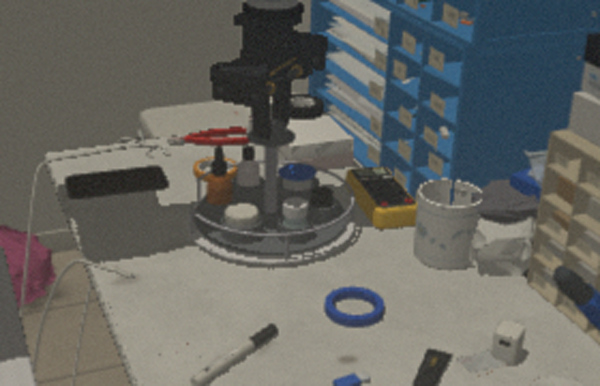

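View pics/fin_top.png

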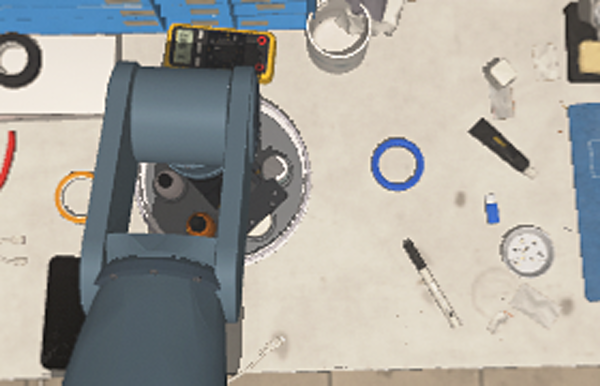

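All six items stand upright. The tape lies flat at the left, the bottle is in the gap and the knob is gripped, so I'm handing in.

```bash
python3 -c "
from bench import ctrl
print(ctrl.hand_in());s=ctrl.state();print(s['clock'],s['width'],s['force'])"
```

```text
the job is handed in; nothing more can be done
None
the job is handed in; nothing more can be done
```

I lifted the tape roll off the knob and laid it flat on the bench to the left, then let it go. I then gripped the knob and turned the carousel about 41°, which brought the dropper bottle into the front gap. I handed in at about 13.5 s with the gripper still holding the knob. The hand-in gave no verdict.

Last checks:
- **Tape roll:** it lies flat at about (0.473, 0.272) m, roughly 186 mm from the carousel's centre.
- **Dropper bottle:** it measured 157° around the carousel before a final turn of 1.4°, so about 158.5° now. I did not measure its angle again after that turn.
- **Gap position:** I put the middle of the gap at 158–159°. My readings of its two ends differed by a few degrees between pictures and views, mainly because of shadow. The 10 mm tolerance is about 8°. One reading of the bottle's lower body from the side view disagreed, at 148°. I put that down to a poor guess at its height and set it aside.
- **Grip and platter:** the fingers are closed on the knob at 34.6 mm with the grip set to 25 N. The gripper was still over the last half second. The side force on the tool was about 5 N.
- **Everything else:** the last pictures showed all six things upright in their cups. The bystanders I could see looked unmoved, but I did not measure them.

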